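# Load the specimen tins into the gravity-feed magazine

### The arm

A 7-joint arm with a two-finger parallel gripper is mounted at the origin on the work surface. World frame = base frame: x ahead of the robot, y to its left, z up, the work surface at z = 0. Lengths are in m, angles in rad, forces in N, time in s.
With the tool pointing down it reaches from about 0.4 to 0.85 m from the base axis. Payload 10.4 kg.
Tool frame: the origin (TCP) lies at the very end of the fingers, on their centre line; the grasp point (between the pads) lies 19 mm behind it; z points along the fingers, y is the line along which they close (so a half turn about z gives the same grasp; the last joint's range is limited). The gripper opens to 87 mm and grips with 3 to 60 N. Pads are 19 mm wide; open, the fingers measure 117 mm over their backs; the gripper's body (75 mm by 190 mm) begins 51 mm behind the grasp point.
Start: joints at [1.211, 0.332, -0.065, 1.46, 0.022, 1.35, -0.088], TCP at [0.207, -0.59, 0.223] pointing down, gripper open.
Joint ranges: [-2.6, 2.6], [-0.5, 2.12], [-1.47, 1.34], [0.16, 2.42], [-1.27, 4.41], [0.06, 2.06], [-2.6, 2.6]. Speed limits (rad/s): [2.22, 2.22, 2.79, 2.79, 3.14, 3.14, 3.14].

### API

Orientations are given as a unit quaternion [x, y, z, w].
In Python, from workcell import env gives the robot as it stands.
- The arm moves only by the tool drive_tool, never from a script. Its argument "motion" is text: rows parted by semicolons, each of 6 numbers parted by spaces: the shift along the tool's x, y, z normalised to -1 to 1, where 1 is 30 mm, then the turn, a rotation vector about the tool's x, y, z normalised to -1 to 1, where 1 is 0.1 rad. A call has 1 to 10 rows; each row shifts and turns the commanded pose from where the row before left it, along the tool's axes as they then stand; what a row does not reach is not made up. A row lasts 1/12 s, in which the tool goes at most 41.7 mm and 7.16 degrees, less where a joint would pass 70% of its speed; a pose out of reach is approached as far as the arm can. A call with a number of a shift or a turn outside -1 to 1 is refused whole. A call with a gripper value outside its range is refused whole. "jaw" is the opening, from -1 (shut) to 1 (fully open), set as the call begins (left out, the last holds). The fingers move at their own pace and stop on an object; the grip force is fixed at half the most. Time passes only in rows, so rows that do not move let the fingers close. It gives the time, the measured TCP pose, the force, the opening and the grip force at its end, in the units of the state.
- env.observe(): the state, without advancing time (a new reading comes with each control period).
- env.capture(name): name is "side" or "top"; returns the picture (400x640x3 uint8, red, green, blue); there is no depth.
- env.camera_params(name): a dict with "intrinsics" (3x3 intrinsics, pixels), "dist" ([k1, k2, p1, p2, k3] as OpenCV has them; the pictures are not rectified), "rvec" (rotation vector, rad) and "tvec" (3), from world to camera coordinates, as OpenCV has them. Camera axes: x right, y down, z forward; pixel columns grow to the right and rows downward; lengths in m; the calibration is good to about 2 mm. A picture is of the moment at which its call begins. camera_params takes no time and is no camera call.
- env.finish_job(): hands the job in; it is judged then, once.
The state is a dict: "time": time; "qpos": joint angles; "qd": joint speeds; "effort": joint torques, N m; "eef_pos": TCP position; "orientation": TCP orientation; "wrist_force": force on the tool from outside, world axes, zero at the start; "wrist_torque": the same for the moment, N m; "width": opening from 0.0 (shut) to 1.0 (fully open); "finger_force": force on a finger pad.
Only numpy, scipy, OpenCV 4.12 (cv2) and the standard library are available. Lean on these libraries where they do the work, as an engineer would, in place of code of your own. Each camera call takes 0.05 s, during which the arm holds its last target. There are 200 camera calls.

### The job

Load the two round metal specimen tins of equal width (a short one and a tall one) into the plywood gravity-feed magazine through its open top, lids up, so that they dispense in order: the short tin first, down on the magazine's floor, then the tall tin standing on it. Leave the amber jar of sherds standing where it is.

Things in the scene. Friction and masses are not known exactly. Their poses are not given: they have to be found in the camera images.
- magazine: Fixed upright plywood column, inside 66 x 66 mm, walls 9 mm, on a 135 x 120 mm foot plate. Origin: on its axis at the bench surface; z up. Inner floor at z 8 mm; walls end at 100 mm; over them an aluminium lead-in flares at 45 deg to a 94 mm wide mouth at 113 mm. Dispensing window on +x side, 12 to 84 mm above the floor. A tin let go in the mouth drops freely; both tins stack to 123 mm.
- short_tin: The short aluminium tin, a closed cylinder 54 mm in diameter and 45 mm high, about 90 g, standing upright on the bench. Origin: centre of its underside; z is its axis, towards the lid.
- tall_tin: The tall aluminium tin, a closed cylinder 54 mm in diameter and 70 mm high, about 130 g, standing upright on the bench. Origin: centre of its underside; z is its axis, towards the lid.
- sherd_jar: Bystander: amber glass jar with a paper label and white cap, 62 mm in diameter, 85 mm high, standing among the tins (centres at least 130 mm apart). Origin: centre of its underside; z up. Not to be moved.
Things that resemble listed ones, but are neither listed nor needed, are in the scene too. Leave any green or red look-alike of the tall_tin alone.

How it is judged:
By the outcome, as a careful person would: the job done as asked, in the order asked, and still so for the second after the job is handed in, with the robot touching nothing.
It also fails if it takes over 64 s, if anything falls off the work surface, if the arm or the gripper's body presses on something with over 40 N, if the wrist force passes 120 N, or if a joint passes its speed limit or range.

## Working session

There is one attempt and no reset: what is moved stays moved. The work goes in short steps, Python scripts to look and compute and a tool call to move; the robot and the scene stay as the last step left them, time stands still between calls to the robot, and variables do not carry over. Pictures are saved under pics/ and viewed, at most 10 in all, crops included, and the job is handed in when it is done.

Besides the shell and the picture viewer there is one more tool, called after "Call:" in YAML: its name, and indented under it one key for each argument. drive_tool: Moves the arm, as the interface text tells. Its arguments: {"type":"object","properties":{"motion":{"type":"string"},"jaw":{"type":"number"}},"required":["motion"]}

```bash
mkdir -p pics; cat > h.py <<'E'
import numpy as np, cv2
from workcell import env
from scipy.spatial.transform import Rotation as R
def cap(n,f):
    im=env.capture(n); cv2.imwrite('pics/'+f,im[:,:,::-1]); return im
def cam(n):
    p=env.camera_params(n); return [np.array(p[k],float) for k in('intrinsics','dist','rvec','tvec')]
def ray(n,uv):
    K,d,r,t=cam(n); x=cv2.undistortPoints(np.array([[uv]],float),K,d)[0,0]
    M=R.from_rotvec(r.ravel()).as_matrix(); t=t.ravel()
    return -M.T@t, M.T@np.array([x[0],x[1],1])
def plane(n,uv,z):
    c,v=ray(n,uv); return c+v*(z-c[2])/v[2]
def proj(n,P):
    K,d,r,t=cam(n); return cv2.projectPoints(np.array(P,float).reshape(-1,3),r,t,K,d)[0].reshape(-1,2)
E
python3 - <<'E'
from h import *
cap('top','t0.png');cap('side','s0.png')
for n in('top','side'): print(n,ray(n,(320,200)))
s=env.observe();print(s['time'],s['eef_pos'],s['orientation'],s['width'])
E
```

```text
top (array([0.41962958, 0.09654767, 0.92015896]), array([ 0.08791791, -0.01765013, -0.99599431]))
side (array([ 0.16474137, -0.41209553,  0.59116407]), array([ 0.43294576,  0.5896138 , -0.68188735]))
0.1 [ 0.206433   -0.58955077  0.22181781] [ 9.85849250e-01  1.67633017e-01 -1.45241135e-04 -6.38659154e-04] 1.0013914969510909
```

View pics/t0.png

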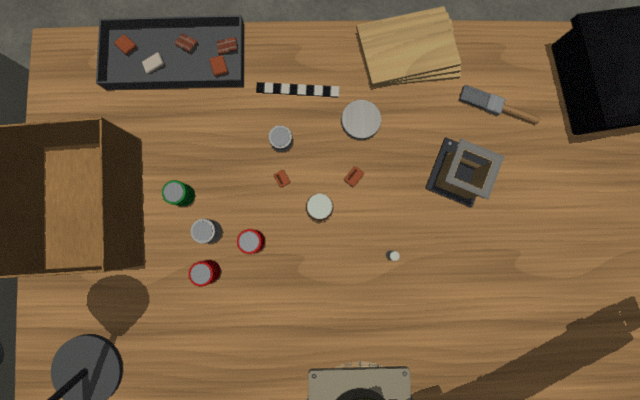

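View pics/s0.png

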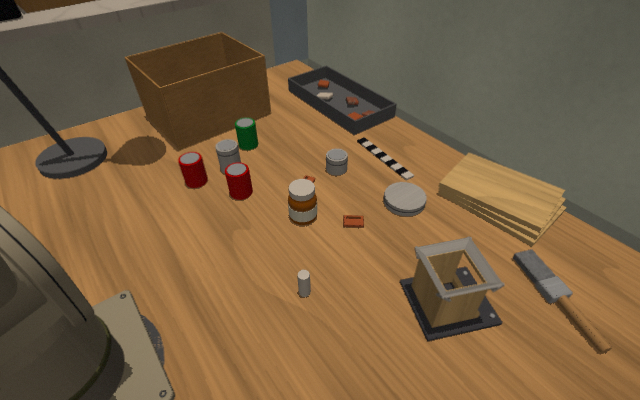

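The top view shows the magazine at (472,168), the jar with its white cap at (319,206), and a flat wide lid at (361,119). Candidates:
- **Tall tin:** plain silver (203,231), green (175,193), red (201,273) and red (249,241). Silver (203,231) fits, since the coloured ones are the look-alikes to leave alone.
- **Short tin:** silver (281,137). The disc at (361,119) is too wide and flat.

I'll confirm these in one crop and measure.

```bash
python3 - <<'E'
from h import *
t=cv2.imread('pics/t0.png'); s=cv2.imread('pics/s0.png')
a=cv2.resize(t[115:265,150:310],None,fx=2.5,fy=2.5,interpolation=2)
b=cv2.resize(s[130:210,190:350],None,fx=2.5,fy=2.5,interpolation=2)
c=cv2.resize(t[125:215,415:515],None,fx=3.7,fy=3.7,interpolation=2)
canvas=np.zeros((580,780,3),np.uint8)
canvas[:375,:400]=a; canvas[380:580,:400]=b; canvas[:333,405:775]=c
cv2.imwrite('pics/c0.png',canvas)
g=cv2.cvtColor(t,cv2.COLOR_BGR2HSV)
m=((g[...,1]<60)&(g[...,2]>70)).astype(np.uint8)*255
for nm,(u,v),h in(('short',(281,137),.045),('tall',(203,231),.07),('jar',(319,206),.085),('mag',(472,168),.113)):
    n,l,st,ce=cv2.connectedComponentsWithStats(m)
    w=m[v-35:v+35,u-35:u+35]; cs,_=cv2.findContours(w,0,2); k=max(cs,key=cv2.contourArea)
    cc,rr=cv2.minEnclosingCircle(k); rect=cv2.minAreaRect(k)
    p=(cc[0]+u-35,cc[1]+v-35); print(nm,p,rr,rect,cv2.boundingRect(k),plane('top',p,h).round(4))
    if nm=='mag':
        bx=cv2.boxPoints(rect)+[u-35,v-35]; P=np.array([plane('top',q,h) for q in bx]); print(P.round(4),P.mean(0))
E
```

```text
short (279.69149017333984, 136.6702117919922) 11.765161514282227 ((33.76470947265625, 34.55882263183594), (22.79834747314453, 23.040882110595703), 75.96376037597656) (22, 23, 24, 24) [0.6432 0.1699 0.045 ]
tall (202.32143020629883, 230.58928680419922) 12.548030853271484 ((34.0, 35.0), (24.0, 24.0), 90.0) (22, 23, 25, 25) [0.4329 0.3372 0.07  ]
jar (319.1744194030762, 205.96511459350586) 12.825727462768555 ((35.5, 35.0), (24.0, 25.0), 90.0) (23, 23, 26, 25) [0.4806 0.0838 0.085 ]
mag (474.5, 168.5) 32.44235610961914 ((36.46476364135742, 35.205299377441406), (48.70078659057617, 47.904388427734375), 19.746837615966797) (8, 6, 59, 60) [ 0.5516 -0.2446  0.113 ]
[[ 0.5229 -0.1746  0.113 ]
 [ 0.6187 -0.2144  0.113 ]
 [ 0.582  -0.3114  0.113 ]
 [ 0.4866 -0.2703  0.113 ]] [ 0.55258404 -0.24268399  0.113     ]
```

View pics/c0.png

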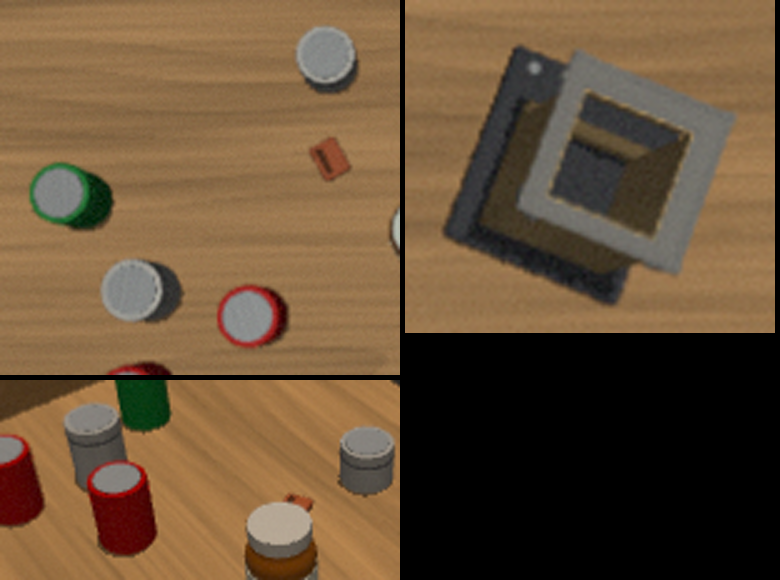

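The crop confirms it. The tall tin is the plain silver one at (203,231), and the red and green ones are the look-alikes. The short tin is at (281,137). The magazine mouth centre is near (474,169), turned by about 22°. Next I'll cross-check the positions in the side view and work out the moves.

```bash
cat >> h.py <<'E'
def go(x,y,z,turn=0):
    s=env.observe(); r=R.from_quat(s['orientation']); d=r.inv().apply(np.array([x,y,z])-s['eef_pos'])/.03
    print('units',d.round(2),'n',np.linalg.norm(d).round(2),'t',round(s['time'],2),'tcp',s['eef_pos'].round(4),'q',s['qpos'].round(2),'yaw',np.degrees(np.arctan2(*r.as_matrix()[[1,0],1])).round(2))
E
python3 - <<'E'
from h import *
c=np.array([[597,92],[690,137],[655,235],[550,197]])
px=np.c_[415+(c[:,0]-405)/3.7,125+c[:,1]/3.7]
P=np.array([plane('top',q,.1) for q in px]);print(P.round(4),P.mean(0).round(4),'px side',proj('side',P.mean(0)))
im=cv2.imread('pics/s0.png')
M=P.mean(0)
def ring(ctr,z,r=.027):
    a=np.linspace(0,2*np.pi,60); return np.c_[ctr[0]+r*np.cos(a),ctr[1]+r*np.sin(a),0*a+z]
def sq(ctr,z,h):
    a=np.radians(-21.6)+np.pi/4+np.arange(5)*np.pi/2; return np.c_[ctr[0]+h*2**.5*np.cos(a),ctr[1]+h*2**.5*np.sin(a),0*a+z]
for L in(ring((.6432,.1699),.045),ring((.6432,.1699),0),ring((.4329,.3372),.07),sq(M,.1,.033),sq(M,.113,.047)):
    cv2.polylines(im,[np.round(proj('side',L)*8).astype(int).reshape(-1,1,2)],False,(0,255,255),1,shift=3)
a=cv2.resize(im[130:190,200:370],None,fx=4,fy=4,interpolation=2);b=cv2.resize(im[230:320,400:510],None,fx=3.5,fy=3.5,interpolation=2)
cv=np.zeros((580,700,3),np.uint8);cv[:240,:680]=a;cv[250:565,:385]=b;cv2.imwrite('pics/c1.png',cv)
go(.6432,.1699,.20)
E
```

```text
[[ 0.5945 -0.2359  0.1   ]
 [ 0.5672 -0.2893  0.1   ]
 [ 0.5103 -0.2651  0.1   ]
 [ 0.5334 -0.2048  0.1   ]] [ 0.5513 -0.2488  0.1   ] px side [[456.32790442 269.71862857]]
units [ 22.11 -19.08   0.75] n 29.21 t 0.1 tcp [ 0.2064 -0.5896  0.2218] q [ 1.21  0.33 -0.06  1.46  0.02  1.35 -0.09] yaw -70.7
```

View pics/c1.png

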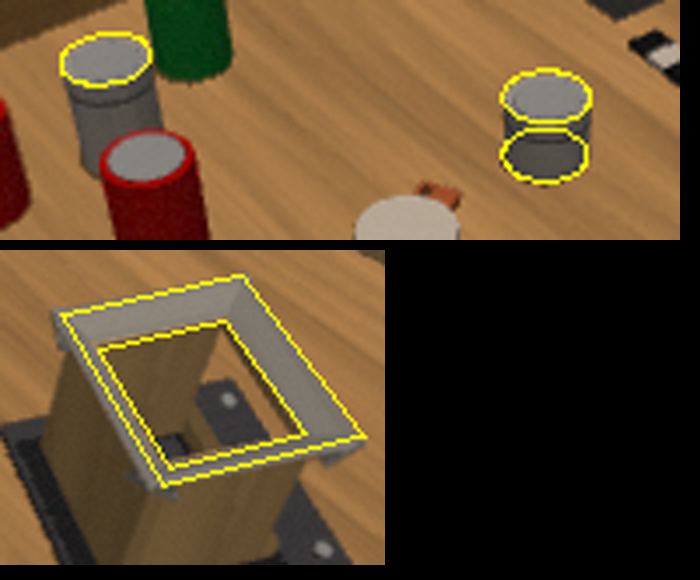

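The overlays fit the side view well: the tin rims at crop (105,60) and (545,97), the mouth at (210,380). Moving to the short tin.

Call:
drive_tool:
  motion: "0.5 -0.43 0 0 0 0;1 -0.86 0 0 0 0;1 -0.86 0 0 0 0;1 -0.86 0 0 0 0;1 -0.86 0 0 0 0;1 -0.86 0 0 0 0;1 -0.86 0 0 0 0;1 -0.86 0 0 0 0;1 -0.86 0 0 0 0;1 -0.86 0 0 0 0"
  jaw: 0.7

```text
time: 0.93
eef_pos: [0.3949, -0.2625, 0.2224]
orientation: [0.986, 0.168, -0.0, 0.0]
wrist_force: [1.1, -0.2, -0.2]
width: 0.852
finger_force: 0.0
```

Call:
drive_tool:
  motion: "1 -0.86 0 0 0 0;1 -0.86 0 0 0 0;1 -0.86 0 0 0 0;1 -0.86 0 0 0 0;1 -0.86 0 0 0 0;1 -0.86 0 0 0 0;1 -0.86 0 0 0 0;1 -0.86 0 0 0 0;1 -0.86 0 0 0 0;1 -0.86 0 0 0 0"

```text
time: 1.77
eef_pos: [0.593, 0.0798, 0.2222]
orientation: [0.986, 0.167, -0.0, 0.0]
wrist_force: [0.9, -0.1, 0.6]
width: 0.854
finger_force: 0.0
```

Call:
drive_tool:
  motion: "1 -0.86 0 0 0 0;0.8 -0.8 0 0 0 0;0 0 0 0 0 -1;0 0 0 0 0 -0.4;0 0 0 0 0 0;0 0 0 0 0 0"

```text
time: 2.27
eef_pos: [0.6268, 0.1428, 0.2221]
orientation: [0.972, 0.235, -0.0, 0.0]
wrist_force: [0.1, -0.0, -0.2]
width: 0.853
finger_force: 0.0
```

```bash
python3 -c "
from h import *
go(.6432,.1699,.021)"
```

```text
units [ 0.9  -0.55  6.7 ] n 6.79 t 2.27 tcp [0.6268 0.1428 0.2221] q [ 0.2   0.46 -0.68  1.38  0.29  1.41 -1.58] yaw -62.79
```

Call:
drive_tool:
  motion: "0.9 -0.55 0 0 0 0;0 0 1 0 0 0;0 0 1 0 0 0;0 0 1 0 0 0;0 0 1 0 0 0;0 0 1 0 0 0;0 0 1 0 0 0;0 0 0.4 0 0 0;0 0 0 0 0 0;0 0 0 0 0 0"

```text
time: 3.1
eef_pos: [0.6436, 0.1699, 0.0313]
orientation: [0.972, 0.236, 0.0, -0.0]
wrist_force: [0.3, 0.5, 1.4]
width: 0.85
finger_force: 0.0
```

```bash
python3 -c "
from h import *
go(.6432,.1699,.021)"
```

```text
units [-0.01 -0.01  0.34] n 0.34 t 3.1 tcp [0.6436 0.1699 0.0313] q [ 0.12  0.66 -0.62  1.51  0.41  1.1  -1.69] yaw -62.75
```

Call:
drive_tool:
  motion: "0 0 0.33 0 0 0;0 0 0 0 0 0;0 0 0 0 0 0"

```text
time: 3.35
eef_pos: [0.6438, 0.1701, 0.0214]
orientation: [0.972, 0.236, 0.0, 0.0]
wrist_force: [0.8, -0.0, 1.5]
width: 0.851
finger_force: 0.0
```

Call:
drive_tool:
  motion: "0 0 0 0 0 0;0 0 0 0 0 0;0 0 0 0 0 0;0 0 0 0 0 0;0 0 0 0 0 0;0 0 0 0 0 0;0 0 0 0 0 0;0 0 0 0 0 0"
  jaw: -1

```text
time: 4.02
eef_pos: [0.6435, 0.1702, 0.0209]
orientation: [0.972, 0.236, 0.0, 0.0]
wrist_force: [0.1, -0.2, 3.6]
width: 0.612
finger_force: 30.0
```

Call:
drive_tool:
  motion: "0 0 -0.4 0 0 0;0 0 -0.8 0 0 0;0 0 -1 0 0 0;0 0 -1 0 0 0;0 0 -1 0 0 0;0 0 -1 0 0 0;0 0 -0.6 0 0 0;0 0 0 0 0 0"

```text
time: 4.68
eef_pos: [0.6449, 0.1712, 0.2004]
orientation: [0.972, 0.236, 0.004, -0.0]
wrist_force: [0.7, 0.7, -0.4]
width: 0.612
finger_force: 30.0
```

```bash
python3 - <<'E'
from h import *
go(.5516,-.248,.19)
im=cap('side','s1.png')
s=env.observe();print(s['width'],s['finger_force'],s['wrist_force'])
u=proj('side',s['eef_pos'])[0].astype(int);print(u)
x,y=max(u[0]-80,0),max(u[1]-80,0)
cv2.imwrite('pics/c2.png',cv2.resize(im[y:y+140,x:x+180,::-1],None,fx=3.5,fy=3.5,interpolation=2))
E
```

```text
units [-9.18 10.99  0.3 ] n 14.32 t 4.68 tcp [0.6449 0.1712 0.2004] q [ 0.14  0.52 -0.68  1.35  0.32  1.38 -1.62] yaw -62.67
0.609757885800333 29.9999815877527 [-0.01315886  0.15117094 -1.21010247]
[337  96]
```

View pics/c2.png

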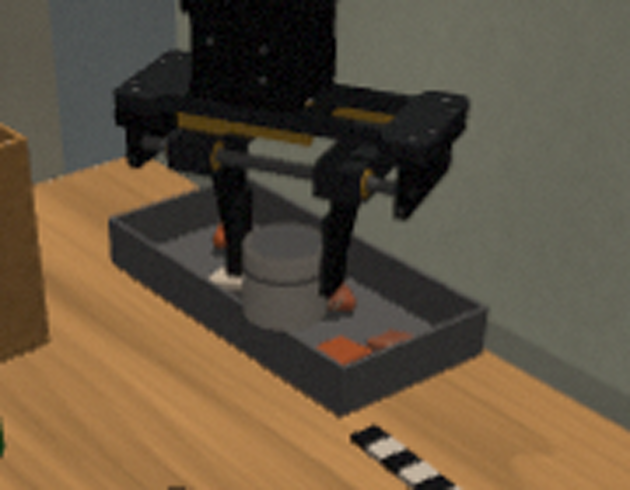

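The tin is held level between the fingers, with its lid centre at crop (285,243), which is pixel (338,85). Carrying it to the magazine.

Call:
drive_tool:
  motion: "-0.41 0.5 0 0 0 0;-0.83 1 0 0 0 0;-0.83 1 0 0 0 0;-0.83 1 0 0 0 0;-0.83 1 0 0 0 0;-0.83 1 0 0 0 0;-0.83 1 0 0 0 0;-0.83 1 0 0 0 0;-0.83 1 0 0 0 0;-0.83 1 0 0 0 0"

```text
time: 5.57
eef_pos: [0.5626, -0.1933, 0.1937]
orientation: [0.972, 0.236, -0.001, -0.0]
wrist_force: [0.6, -0.8, -0.8]
width: 0.612
finger_force: 30.0
```

Call:
drive_tool:
  motion: "-0.83 1 0 0 0 0;-0.4 0.4 0 0 0 0;0 0 0 0 0 0;0 0 0 0 0 0;0 0 0 0 0 0"

```text
time: 5.98
eef_pos: [0.5506, -0.2443, 0.194]
orientation: [0.972, 0.237, -0.0, -0.001]
wrist_force: [0.4, 0.4, 0.0]
width: 0.614
finger_force: 30.0
```

```bash
python3 - <<'E'
from h import *
print(plane('side',(338.4,85.4),.2244)-[.6449,.1712,0])
go(.5516,-.248,.116)
im=cap('side','s2.png'); im2=cap('top','t2.png')
u=proj('side',[.5516,-.248,.12])[0].astype(int);print(u)
x,y=u[0]-90,u[1]-110
cv2.imwrite('pics/c3.png',cv2.resize(im[y:y+170,x:x+180,::-1],None,fx=3.5,fy=3.5,interpolation=2));print(x,y)
E
```

```text
[-0.00274065 -0.00434992  0.2244    ]
units [-0.03  0.13  2.6 ] n 2.6 t 5.98 tcp [ 0.5506 -0.2443  0.194 ] q [ 0.78  0.35 -0.56  1.54  0.19  1.31 -0.89] yaw -62.6
[459 261]
369 151
```

View pics/c3.png

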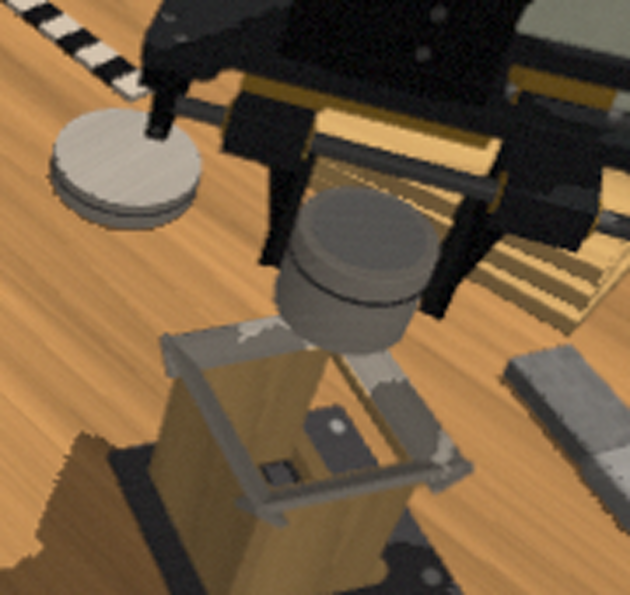

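The tin hangs level above the mouth, with its lid centre at crop (370,230), pixel (474.7,216.7). I'll check that offset before lowering.

```bash
python3 - <<'E'
from h import *
s=env.observe(); d=plane('side',(474.7,216.7),.218)-s['eef_pos']; print(d.round(4), R.from_quat(s['orientation']).inv().apply([d[0],d[1],0]).round(4))
E
```

```text
[-0.0003 -0.0018  0.0236] [-0.0011  0.0015 -0.    ]
```

Call:
drive_tool:
  motion: "0.02 0.13 0.5 0 0 0;0 0 0.8 0 0 0;0 0 0.8 0 0 0;0 0 0.5 0 0 0;0 0 0 0 0 0;0 0 0 0 0 0;0 0 0 0 0 0"

```text
time: 6.67
eef_pos: [0.5539, -0.2484, 0.118]
orientation: [0.972, 0.237, 0.001, 0.0]
wrist_force: [0.4, -0.6, -0.5]
width: 0.616
finger_force: 30.0
```

```bash
python3 - <<'E'
from h import *
go(.5516,-.248,.114);print(env.observe()['wrist_force'])
E
```

```text
units [-0.06 -0.05  0.13] n 0.15 t 6.67 tcp [ 0.5539 -0.2484  0.118 ] q [ 0.77  0.42 -0.54  1.62  0.23  1.17 -0.91] yaw -62.62
[ 0.38850464 -0.61856011 -0.54055074]
```

Call:
drive_tool:
  motion: "-0.03 0 0.12 0 0 0;0 0 0 0 0 0;0 0 0 0 0 0"

```text
time: 6.92
eef_pos: [0.5523, -0.2496, 0.1136]
orientation: [0.972, 0.236, 0.0, 0.0]
wrist_force: [0.5, -0.3, 0.4]
width: 0.617
finger_force: 30.0
```

Call:
drive_tool:
  motion: "0 0 0 0 0 0;0 0 0 0 0 0;0 0 0 0 0 0;0 0 0 0 0 0;0 0 0 0 0 0;0 0 0 0 0 0"
  jaw: 0.65

```text
time: 7.42
eef_pos: [0.5522, -0.2494, 0.1131]
orientation: [0.972, 0.236, 0.0, 0.0]
wrist_force: [0.4, -1.0, 0.6]
width: 0.823
finger_force: 0.0
```

Call:
drive_tool:
  motion: "0 0 -1 0 0 0;0 0 -1 0 0 0;0 0 -1 0 0 0;0.83 -1 0 0 0 0;0.83 -1 0 0 0 0;0.83 -1 0 0 0 0;0.83 -1 0 0 0 0;0.83 -1 0 0 0 0;0 0 0 0 0 0;0 0 0 0 0 0"

```text
time: 8.25
eef_pos: [0.5942, -0.0557, 0.2032]
orientation: [0.971, 0.239, 0.0, -0.0]
wrist_force: [-0.8, -0.8, -0.5]
width: 0.825
finger_force: 0.0
```

```bash
python3 - <<'E'
from h import *
go(.4329,.3372,.20)
im=cap('side','s3.png'); im2=cap('top','t3.png')
a=cv2.resize(im[220:340,380:520,::-1],None,fx=2.8,fy=2.8,interpolation=2);b=cv2.resize(im2[100:300,150:550,::-1],None,fx=1,fy=1)
b=cv2.resize(im2[120:220,410:530,::-1],None,fx=3.2,fy=3.2,interpolation=2)
cv=np.zeros((340,790,3),np.uint8);cv[:a.shape[0],:392]=a;cv[:320,400:784]=b;cv2.imwrite('pics/c4.png',cv)
E
```

```text
units [  1.31 -14.1    0.12] n 14.16 t 8.25 tcp [ 0.5942 -0.0557  0.2032] q [ 0.53  0.35 -0.64  1.54  0.21  1.32 -1.22] yaw -62.38
```

View pics/c4.png

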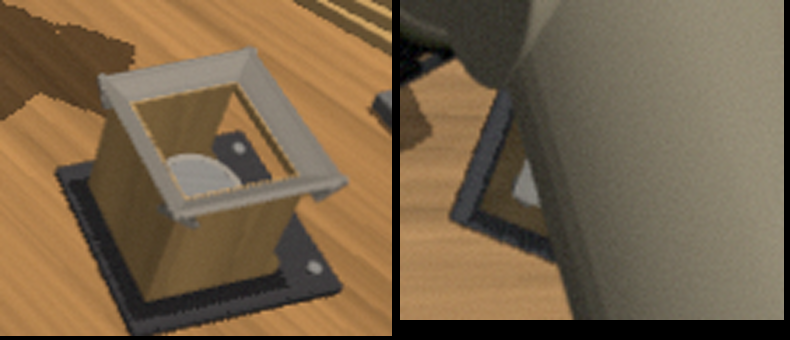

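The short tin sits flat on the magazine floor, its lid visible at crop (205,172). Next, the tall tin.

Call:
drive_tool:
  motion: "0.1 -1 0 0 0 0;0.1 -1 0 0 0 0;0.1 -1 0 0 0 0;0.1 -1 0 0 0 0;0.1 -1 0 0 0 0;0.1 -1 0 0 0 0;0.1 -1 0 0 0 0;0.1 -1 0 0 0 0;0.1 -1 0 0 0 0;0.1 -1 0 0 0 0"

```text
time: 9.18
eef_pos: [0.4831, 0.2207, 0.2031]
orientation: [0.972, 0.235, 0.0, 0.0]
wrist_force: [1.0, -0.2, 0.6]
width: 0.826
finger_force: 0.0
```

Call:
drive_tool:
  motion: "0.1 -1 0 0 0 0;0.1 -1 0 0 0 0;0.1 -1 0 0 0 0;0.1 -0.8 0 0 0 0;0 0 0 0 0 0;0 0 0 0 0 0;0 0 0 0 0 0"

```text
time: 9.77
eef_pos: [0.4424, 0.3264, 0.2028]
orientation: [0.972, 0.235, -0.0, 0.0]
wrist_force: [0.7, -0.7, -0.4]
width: 0.828
finger_force: 0.0
```

```bash
python3 - <<'E'
from h import *
go(.4329,.3372,.04)
t=cv2.imread('pics/t0.png');g=cv2.cvtColor(t,cv2.COLOR_BGR2HSV)
print([plane('top',p,.07).round(3) for p in((249,241),(201,273),(175,193))])
E
```

```text
units [-0.12 -0.47  5.43] n 5.45 t 9.77 tcp [0.4424 0.3264 0.2028] q [ 0.03  0.29 -0.88  1.65  0.23  1.31 -1.99] yaw -62.82
[array([0.409, 0.236, 0.07 ]), array([0.342, 0.34 , 0.07 ]), array([0.516, 0.398, 0.07 ])]
```

Call:
drive_tool:
  motion: "-0.12 -0.47 0 0 0 0;0 0 0.9 0 0 0;0 0 1 0 0 0;0 0 1 0 0 0;0 0 1 0 0 0;0 0 0.9 0 0 0;0 0 0.6 0 0 0;0 0 0 0 0 0;0 0 0 0 0 0;0 0 0 0 0 0"

```text
time: 10.6
eef_pos: [0.4328, 0.3387, 0.0423]
orientation: [0.972, 0.235, 0.001, -0.0]
wrist_force: [-0.9, 0.0, 0.4]
width: 0.823
finger_force: 0.0
```

```bash
python3 - <<'E'
from h import *
go(.4329,.3372,.04)
E
```

```text
units [-0.02  0.04  0.08] n 0.09 t 10.6 tcp [0.4328 0.3387 0.0423] q [-0.08  0.47 -0.81  1.82  0.39  1.02 -2.14] yaw -62.78
```

Call:
drive_tool:
  motion: "0 0 0 0 0 0;0 0 0 0 0 0;0 0 0 0 0 0;0 0 0 0 0 0;0 0 0 0 0 0;0 0 0 0 0 0;0 0 0 0 0 0;0 0 0 0 0 0"
  jaw: -1

```text
time: 11.27
eef_pos: [0.4321, 0.339, 0.0417]
orientation: [0.972, 0.236, 0.001, 0.0]
wrist_force: [-0.2, -3.4, 6.3]
width: 0.611
finger_force: 30.0
```

Call:
drive_tool:
  motion: "0 0 -0.4 0 0 0;0 0 -0.8 0 0 0;0 0 -1 0 0 0;0 0 -1 0 0 0;0 0 -1 0 0 0;0 0 -1 0 0 0;0 0 -0.6 0 0 0;0 0 0 0 0 0"

```text
time: 11.93
eef_pos: [0.4324, 0.3407, 0.2198]
orientation: [0.972, 0.236, 0.003, -0.001]
wrist_force: [0.2, 0.0, -1.0]
width: 0.617
finger_force: 30.0
```

```bash
python3 - <<'E'
from h import *
go(.5516,-.248,.21)
E
```

```text
units [-5.49 19.25  0.28] n 20.02 t 11.93 tcp [0.4324 0.3407 0.2198] q [ 0.01  0.28 -0.89  1.63  0.22  1.33 -2.01] yaw -62.64
```

Call:
drive_tool:
  motion: "-0.14 0.5 0 0 0 0;-0.28 1 0 0 0 0;-0.28 1 0 0 0 0;-0.28 1 0 0 0 0;-0.28 1 0 0 0 0;-0.28 1 0 0 0 0;-0.28 1 0 0 0 0;-0.28 1 0 0 0 0;-0.28 1 0 0 0 0;-0.28 1 0 0 0 0"

```text
time: 12.77
eef_pos: [0.4909, 0.0478, 0.2147]
orientation: [0.972, 0.236, -0.0, -0.0]
wrist_force: [0.9, -0.4, -1.6]
width: 0.615
finger_force: 30.0
```

Call:
drive_tool:
  motion: "-0.28 1 0 0 0 0;-0.28 1 0 0 0 0;-0.28 1 0 0 0 0;-0.28 1 0 0 0 0;-0.28 1 0 0 0 0;-0.28 1 0 0 0 0;-0.28 1 0 0 0 0;-0.28 1 0 0 0 0;-0.28 1 0 0 0 0;-0.2 0.7 0 0 0 0"

```text
time: 13.6
eef_pos: [0.5519, -0.2498, 0.2141]
orientation: [0.972, 0.235, -0.001, -0.0]
wrist_force: [0.6, -0.8, -1.2]
width: 0.613
finger_force: 30.0
```

Call:
drive_tool:
  motion: "0 0 0 0 0 0;0 0 0 0 0 0;0 0 0 0 0 0"

```text
time: 13.85
eef_pos: [0.5524, -0.2455, 0.2145]
orientation: [0.972, 0.237, -0.0, -0.001]
wrist_force: [-1.4, 0.3, -0.9]
width: 0.614
finger_force: 30.0
```

```bash
python3 - <<'E'
from h import *
go(.5516,-.248,.12); s=env.observe();print(s['wrist_force'],s['width'])
im=cap('side','s5.png')
cv2.imwrite('pics/c5.png',cv2.resize(im[150:330,370:550,::-1],None,fx=3.2,fy=3.2,interpolation=2))
E
```

```text
units [-0.06  0.07  3.15] n 3.15 t 13.85 tcp [ 0.5524 -0.2455  0.2145] q [ 0.73  0.33 -0.49  1.51  0.16  1.34 -0.86] yaw -62.61
[-1.40183854  0.26843793 -0.86605142] 0.6142125943828204
```

View pics/c5.png

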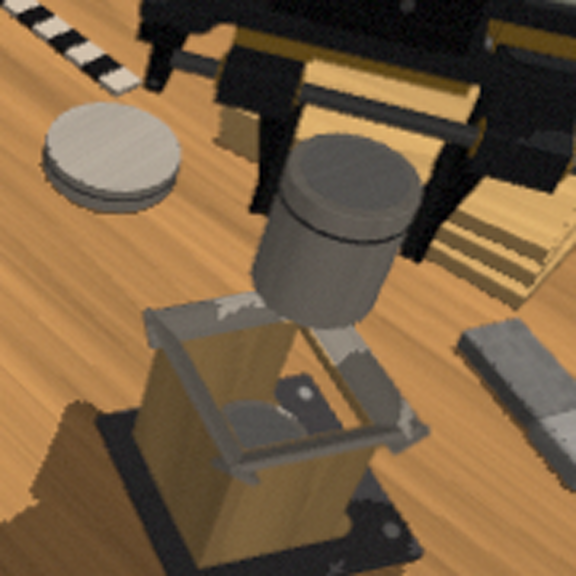

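The tall tin is held, with its lid centre at crop (350,175), pixel (479.4,204.7). The short tin is still flat below. Checking the offset of the held tin.

```bash
python3 - <<'E'
from h import *
s=env.observe(); d=plane('side',(479.4,204.7),.2425)-s['eef_pos']; r=R.from_quat(s['orientation']); print(d.round(4), r.inv().apply([d[0],d[1],0]).round(4))
c=s['eef_pos']+r.apply([0,0,.042]); a=np.linspace(0,2*np.pi,72)
for cc in(c,):
  L=proj('side',np.c_[cc[0]+.027*np.cos(a),cc[1]+.027*np.sin(a),0*a+cc[2]]); print('bottom ring crop bbox',(L.min(0)-[370,150])*3.2,(L.max(0)-[370,150])*3.2)
go(.5516,-.248,.113)
E
```

```text
[-0.0036 -0.0013  0.0277] [-0.0038 -0.0005  0.    ]
bottom ring crop bbox [247.86646209 237.20716895] [372.48976204 326.61010427]
units [-0.07  0.07  3.39] n 3.4 t 13.9 tcp [ 0.5525 -0.2452  0.2148] q [ 0.73  0.33 -0.49  1.51  0.16  1.34 -0.86] yaw -62.57
```

Call:
drive_tool:
  motion: "0 0.08 0.5 0 0 0;0 0 0.8 0 0 0;0 0 0.5 0 0 0;0 0 0.5 0 0 0;0 0 0.5 0 0 0;0 0 0.4 0 0 0;0 0 0 0 0 0;0 0 0 0 0 0;0 0 0 0 0 0"

```text
time: 14.65
eef_pos: [0.5542, -0.2487, 0.1201]
orientation: [0.972, 0.236, 0.001, 0.0]
wrist_force: [1.0, -0.5, -0.9]
width: 0.611
finger_force: 30.0
```

```bash
python3 - <<'E'
from h import *
go(.5516,-.248,.113);print(env.observe()['wrist_force'])
E
```

```text
units [-0.07 -0.06  0.24] n 0.25 t 14.65 tcp [ 0.5542 -0.2487  0.1201] q [ 0.73  0.41 -0.48  1.62  0.2   1.16 -0.89] yaw -62.65
[ 1.02076226 -0.4964335  -0.93267041]
```

Call:
drive_tool:
  motion: "-0.03 -0.03 0.2 0 0 0;0 0 0 0 0 0;0 0 0 0 0 0"

```text
time: 14.9
eef_pos: [0.5523, -0.2486, 0.1131]
orientation: [0.972, 0.236, -0.0, 0.0]
wrist_force: [-0.7, 0.2, -1.7]
width: 0.614
finger_force: 30.0
```

Call:
drive_tool:
  motion: "0 0 0 0 0 0;0 0 0 0 0 0;0 0 0 0 0 0;0 0 0 0 0 0;0 0 0 0 0 0;0 0 0 0 0 0"
  jaw: 0.65

```text
time: 15.4
eef_pos: [0.5525, -0.2486, 0.1132]
orientation: [0.972, 0.236, 0.0, 0.0]
wrist_force: [0.7, -0.4, 0.5]
width: 0.818
finger_force: 0.0
```

Call:
drive_tool:
  motion: "0 0 -0.5 0 0 0;0 0 -1 0 0 0;0 0 -1 0 0 0;0 0 -1 0 0 0;0.83 -1 0 0 0 0;0.83 -1 0 0 0 0;0.83 -1 0 0 0 0;0.83 -1 0 0 0 0;0 0 0 0 0 0;0 0 0 0 0 0"

```text
time: 16.23
eef_pos: [0.5862, -0.0931, 0.2183]
orientation: [0.971, 0.239, 0.0, -0.0]
wrist_force: [-0.9, -1.4, -0.7]
width: 0.821
finger_force: 0.0
```

```bash
python3 - <<'E'
from h import *
im=cap('side','s6.png')
cv2.imwrite('pics/c6.png',cv2.resize(im[130:340,200:520,::-1],None,fx=2.5,fy=2.5,interpolation=2))
a=np.linspace(0,2*np.pi,72)
L=proj('side',np.c_[.5516+.027*np.cos(a),-.248+.027*np.sin(a),0*a+.123]);print((L.min(0)-[200,130])*2.5,(L.max(0)-[200,130])*2.5)
E
```

```text
[603.62337045 292.0662008 ] [695.22786744 361.99468645]
```

View pics/c6.png

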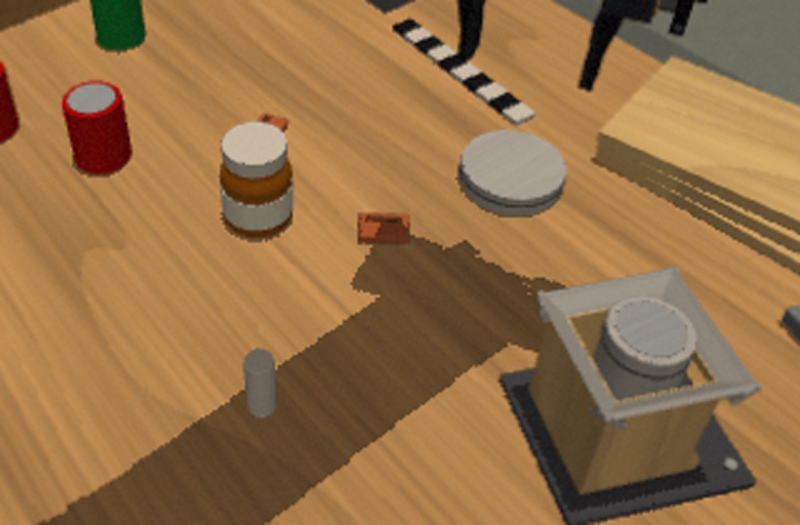

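The tall tin stands upright on the short one, its lid at crop (650,332) where a 123 mm stack should put it. The jar at (257,180) and the look-alikes are undisturbed, and the gripper is clear. Handing in.

```bash
python3 -c "
from workcell import env
print(env.finish_job())"
```

```text
the job is handed in; nothing more can be done
None
```

The job is handed in at about 16 s: the short tin is on the magazine's floor with the tall tin standing on it, lids up, and the amber jar and the red and green look-alikes were left alone.

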